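Sweep the offering stones into the locked well

ROBOT

A 6-joint arm with a two-finger parallel gripper is mounted at the origin on the work surface. World frame = base frame: x ahead of the robot, y to its left, z up, the work surface at z = 0. Lengths are in mm, angles in rad, forces in N, time in s.
With the tool pointing down it reaches from about 275 to 750 mm from the base axis. Payload 10.2 kg.
Tool frame: the origin (TCP) lies at the centre of the arm's flange, where the gripper is bolted on; the fingertips stand 166 mm ahead of it and the grasp point (between the pads) lies 147 mm ahead of it; z points along the fingers, y is the line along which they close (so a half turn about z gives the same grasp; the last joint's range is limited). The gripper opens to 88 mm and grips with 3 to 60 N. Pads are 18 mm wide; open, the fingers measure 123 mm over their backs; the gripper's body (75 mm by 187 mm) begins 45 mm behind the grasp point.
Start: joints at [1.022, 0.313, 1.498, -0, 1.331, -0.223], TCP at [168.049, 497.385, 404.72] pointing down, gripper open.
Joint ranges: [-2.94, 2.94], [-0.97, 2.17], [0.19, 2.56], [-1.23, 4.37], [0.02, 3.11], [-2.88, 2.88]. Speed limits (rad/s): [2.39, 2.39, 3.01, 3.14, 3.14, 3.14].

INTERFACE

Orientations are given as a rotation vector (axis times angle).
In Python, from station import observe, vision, job gives the robot as it stands.
- The arm moves only by the shell command python3 -m handwheel 'ROWS' [OPENING] [FORCE]. ROWS is JSON, a list of rows, each an object of numbers: "dx", "dy", "dz": the shift along the tool's x, y, z in cm; "rx", "ry", "rz": the turn, a rotation vector about the tool's x, y, z in rad. A call has 1 to 20 rows; each row shifts and turns the commanded pose from where the row before left it, along the tool's axes as they then stand; what a row does not reach is not made up. A row lasts 1/8 s, in which the tool goes at most 62.5 mm and 10.7 degrees, less where a joint would pass 70% of its speed; a pose out of reach is approached as far as the arm can. A call with a gripper value outside its range is refused whole. OPENING is the opening, from 0 (shut) to 1 (fully open), set as the call begins (- or left out, the last holds). The fingers move at their own pace and stop on an object; FORCE is the grip in N (left out, the last holds). Time passes only in rows, so rows that do not move let the fingers close. It gives the time, the measured TCP pose, the force, the opening and the grip force at its end, in the units of the state.
- observe(): the state, without advancing time (a new reading comes with each control period).
- vision.camera(name): name is "scene" or "top" or "wrist"; returns (picture, depth): 384x512x3 uint8, red, green, blue; 384x512 float32, mm along the optical axis (not along the pixel's ray), 0 where there is no reading.
- vision.camera_info(name): a dict with "mtx" (3x3 intrinsics, pixels), "eye" and "orientation" of the camera in the world; the wrist camera has in their place "tool_from_camera" (4x4, takes a point from camera to tool coordinates, whose origin is the TCP and whose axes are the flange's). Camera axes: x right, y down, z forward; pixel columns grow to the right and rows downward; lengths in mm; the calibration is good to about 2 mm. The wrist camera is an equidistant fisheye: a pixel r from the principal point sees the ray r / f radians off the axis. A picture is of the moment at which its call begins: read the wrist's pose just before it. camera_info takes no time and is no camera call.
- job.close_job(): hands the job in; it is judged then, once.
The state is a dict: "clock": time; "qpos": joint angles; "qvel": joint speeds; "joint_torque": joint torques, N m; "position": TCP position; "eef_rot": TCP orientation; "contact_force": force on the tool from outside, world axes, zero at the start; "moment": the same for the moment, N m; "finger_gap": finger opening in mm; "grasp_force": force on a finger pad.
Only numpy, scipy, OpenCV 4.12 (cv2) and the standard library are available. Lean on these libraries where they do the work, as an engineer would, in place of code of your own. Each camera call takes 0.05 s, during which the arm holds its last target. There are 200 camera calls.

TASK

Swing the iron pawl up and right over so that it stays clear, draw the toothed bar out to its stop to open the well, and with the rake sweep every stone on the deck into the well, never touching the stones with the fingers. When all are in, push the bar fully home and swing the pawl back down so that it locks the bar, and leave the rake standing upright on the middle of its stand. Leave the cup, bell, bowl and vase as they are.

Things in the scene. Friction and masses are not known exactly. Their poses are not given: they have to be found in the camera images.
- offering_table: Fixed red and yellow pine offering table, 166 mm (its x) by 360 mm (its y). Origin at table-top level under the middle of the well's mouth. Along its y: -210 to -30 mm sweeping deck; -30 to 30 well mouth, shut by a copper shutter flush with the deck; 30 to 45 cross wall up to 106 mm, the shutter slides out beneath it; 45 to 150 housing 72 mm high under bar and pawl.
- well (a point): Centre of the well's inner floor, 8 mm above the offering table's origin, axes as the table's. Inside, the well is 150 mm in x by 60 mm in y, open at the top when the shutter is drawn; its floor lies 72 mm below the deck, the shutter's underside 66 mm above this point.
- deck_start (a point): Middle of the open end edge of the sweeping deck, on its surface (x 0, y -210, z 80 mm in the table's frame; axes as the table's). The deck is flat, 80 mm high, with a yellow curb along each long side up to the cross wall (inner faces at x -75 and 75 mm, 26 mm high, 8 mm thick); no curb at this end, so a tool can enter level.
- bar (a joint): Toothed iron draw bar with the copper shutter (147 x 66 x 6 mm) fixed to it; slides along the offering table's +y. 0 = fully home, well shut; 0.064 m = out to the stop, well open. About 2 N of friction, stays where left. With the pawl down it can be pushed in (the pawl clicks over the teeth), but pulled out it is stopped after about 3 mm.
- bar_handle (a point): Grip point of the brass handle on the bar's outer end: an upright plate 46 mm (table's x) by 14 mm (table's y), from 83 to 125 mm high; this point is on its centre, 108 mm high, at x 0, y 177 mm + the bar's travel in the table's frame. Pinch it from above across the 14 mm; fingertips must stay above 85 mm, the bar lies below.
- pawl (a joint): Pawl: flat iron arm hinged parallel to the table's y at x 40, y 105, z 115 mm of the table, in an iron bracket (128 mm high). 0 = down, level over the bar towards -x, its tooth between the bar's teeth; positive lifts the tip and swings it over to +x, stop at 2.3 rad. Let go below 1.4 rad it falls back to 0; beyond 1.8 it falls over to 2.3 and stays.
- pawl_tip (a point): Grip point on the pawl arm's centreline, 80 mm from the hinge (the arm ends 12 mm further, at a brass disc). The arm is 14 mm wide along the hinge direction and 12 mm thick. Pawl down: at x -40, y 105, z 115 mm of the table, 35 mm free below. Pinched lightly across its 14 mm width it pivots between the pads as it is swung in an arc.
- rake: Loose upright pusher (the rake), 200 g: a pine blade block 90 mm (its x) by 26 mm (its y) by 28 mm high, on it a red square handle 22 x 22 mm from 28 to 90 mm height, topped by a yellow knob 38 x 38 mm from 90 to 104 mm. Origin at the centre of the blade's underside, z up. It stands by itself; grip the handle just beneath the knob.
- stand: Fixed yellow pine coaster, 120 mm (its x) by 70 mm (its y) by 12 mm high, on which the rake stands. Origin at the centre of its underside.
- stone0: Turquoise offering stone, a chunky block 22 x 18 x 18 mm, 20 g, loose on the sweeping deck. Origin at the centre of its underside as built. May be absent.
- stone1: Coral-red offering stone, a chunky block 22 x 18 x 18 mm, 20 g, loose on the sweeping deck. Origin at the centre of its underside as built. May be absent.
- stone2: Turquoise offering stone, a chunky block 22 x 18 x 18 mm, 20 g, loose on the sweeping deck. Origin at the centre of its underside as built. May be absent.
- stone3: Coral-red offering stone, a chunky block 22 x 18 x 18 mm, 20 g, loose on the sweeping deck. Origin at the centre of its underside as built. May be absent.
- stone4: Turquoise offering stone, a chunky block 22 x 18 x 18 mm, 20 g, loose on the sweeping deck. Origin at the centre of its underside as built. May be absent.
- stone5: Coral-red offering stone, a chunky block 22 x 18 x 18 mm, 20 g, loose on the sweeping deck. Origin at the centre of its underside as built. May be absent.
- stone6: Turquoise offering stone, a chunky block 22 x 18 x 18 mm, 20 g, loose on the sweeping deck. Origin at the centre of its underside as built. May be absent.
- lamp_cup: Silver-plated butter lamp cup, 68 mm across, 65 mm high; a bystander. Origin at the centre of its underside.
- bell: Hammered iron bell, 76 mm across, 100 mm high; a bystander. Origin at the centre of its underside.
- bowl: Brass offering bowl, 110 mm across, 45 mm high; a bystander. Origin at the centre of its underside.
- vase: Turquoise-studded copper vase, 92 mm across, 135 mm high; a bystander. Origin at the centre of its underside.
- stone7: Coral-red offering stone, a chunky block 22 x 18 x 18 mm, 20 g, loose on the sweeping deck. Origin at the centre of its underside as built. May be absent.
- stone8: Turquoise offering stone, a chunky block 22 x 18 x 18 mm, 20 g, loose on the sweeping deck. Origin at the centre of its underside as built. May be absent.
Not all that is in view belongs to the job. What is shaped like the rake but grey or pink is not meant.

How it is judged:
By the outcome, as a careful person would: the job done as asked, in the order asked, and still so for the second after the job is handed in, with the robot touching nothing.
Of stone0, stone1, stone2, stone3, stone4, stone5, stone6, stone7, stone8 only 5 to 9 are there at a start; the rules pass over those that are not, and their reading is None.
At some moment in a run one of stone0, stone1, stone2, stone3, stone4, stone5, stone6, stone7, stone8 may be knocked a few centimetres aside while the robot is not near it.
Once in a run the grip may slacken for a moment while it holds something.
It also fails if it takes over 200 s, if anything falls off the work surface, if the arm or the gripper's body presses on something with over 40 N, if the wrist force passes 120 N, or if a joint passes its speed limit or range.

## Working session

There is one attempt and no reset: what is moved stays moved. The work goes in short steps, Python scripts to look and compute and a shell command to move; the robot and the scene stay as the last step left them, time stands still between calls to the robot, and variables do not carry over. Pictures are saved under pics/ and viewed, at most 14 in all, crops included, and the job is handed in when it is done.

```bash
ls; mkdir -p pics; python3 - <<'E'
from station import observe, vision
import cv2, numpy as np
s=observe();print(s)
for n in("scene","top"):
    i=vision.camera_info(n);print(n,i)
    p,d=vision.camera(n);cv2.imwrite(f"pics/{n}0.png",p[:,:,::-1]);np.savez(f"pics/{n}0.npz",p=p,d=d)
print(vision.camera_info("wrist"))
E
```

```text
pics
{'clock': 0.0, 'qpos': array([ 1.02162105e+00,  3.13445754e-01,  1.49844137e+00, -6.74835460e-06,
        1.33100319e+00, -2.23432224e-01]), 'qvel': array([-0.00064617,  0.00164415,  0.00010327, -0.00014327,  0.00192519,
       -0.00045511]), 'joint_torque': array([-1.04983767e-04, -4.02201676e+01, -2.52275813e+01,  6.94640027e-02,
        3.51920247e-02, -9.17227612e-05]), 'position': array([168.01331818, 497.34730413, 404.1614897 ]), 'eef_rot': array([-5.09335900e-01, -3.09953935e+00,  1.89173781e-03]), 'contact_force': array([ 0.0524033 , -0.58578784, -0.23187263]), 'moment': array([-0.01086267, -0.03204309,  0.01042445]), 'grasp_force': 0.0, 'finger_gap': 88.20347670327752}
scene {'mtx': array([[483.54520086,   0.        , 251.87957067],
       [  0.        , 483.54520086, 191.88488615],
       [  0.        ,   0.        ,   1.        ]]), 'eye': array([1442.24532301,  313.1985986 , 1354.78505378]), 'orientation': array([-1.5193091 , -2.20018971,  0.74538596])}
top {'mtx': array([[347.64514315,   0.        , 256.04380129],
       [  0.        , 347.64514315, 195.3525692 ],
       [  0.        ,   0.        ,   1.        ]]), 'eye': array([ 356.54993563,  -30.40513263, 1143.02605707]), 'orientation': array([-2.15420157,  2.10801006, -0.20190388])}
{'mtx': array([[297.31863964,   0.        , 256.40317424],
       [  0.        , 297.31863964, 192.45606786],
       [  0.        ,   0.        ,   1.        ]]), 'tool_from_camera': array([[ 5.43443878e-04, -9.54121923e-01, -2.99417870e-01,
         7.88817252e+01],
       [ 9.99999729e-01,  3.69783146e-04,  6.36653798e-04,
        -6.42505920e-01],
       [-4.96725664e-04, -2.99418135e-01,  9.54121865e-01,
         1.95585817e+01],
       [ 0.00000000e+00,  0.00000000e+00,  0.00000000e+00,
         1.00000000e+00]])}
```

View pics/scene0.png

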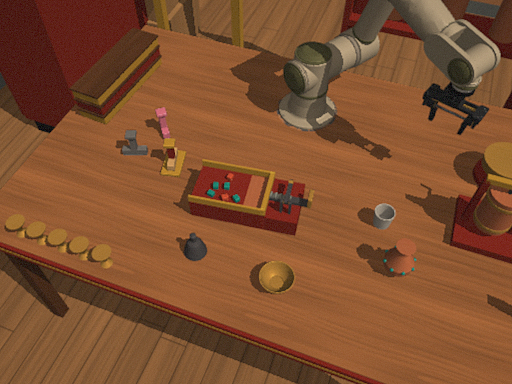

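View pics/top0.png

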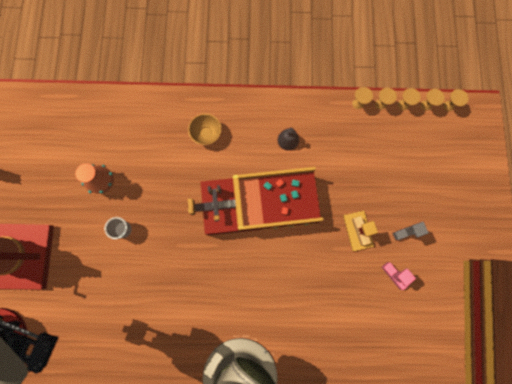

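```bash
cat > h.py <<'E'
import numpy as np, cv2
from scipy.spatial.transform import Rotation as R
from station import observe, vision
def fixed(n):
    i=vision.camera_info(n); p,d=vision.camera(n); return p,d,i["mtx"],R.from_rotvec(i["orientation"]).as_matrix(),np.array(i["eye"])
def rays(K,shape):
    v,u=np.mgrid[:shape[0],:shape[1]]
    return np.dstack([(u-K[0,2])/K[0,0],(v-K[1,2])/K[1,1],np.ones(shape)])
def plane(K,Rm,eye,u,v,z):  # ray onto height z
    r=Rm@np.array([(u-K[0,2])/K[0,0],(v-K[1,2])/K[1,1],1]); return eye+r*(z-eye[2])/r[2]
def world(n):
    p,d,K,Rm,e=fixed(n); W=(rays(K,d.shape)*d[...,None])@Rm.T+e; W[d==0]=np.nan
    return p,W,cv2.cvtColor(p,cv2.COLOR_RGB2HSV)
def tframe():
    return np.load("T.npy") # x,y,yaw(world angle of table +x axis)
def t2w(x,y):
    a=tframe(); c,s=np.cos(a[2]),np.sin(a[2]); return a[0]+c*x-s*y,a[1]+s*x+c*y
def w2t(x,y):
    a=tframe(); c,s=np.cos(a[2]),np.sin(a[2]); x=x-a[0];y=y-a[1]; return c*x+s*y,-s*x+c*y
E
python3 - <<'E'
from h import *
p,W,H=world("top")
X,Y,Z=W[...,0],W[...,1],W[...,2]
h,s,v=H[...,0],H[...,1],H[...,2]
yel=(h>17)&(h<32)&(s>120)&(v>90)
for n in [(265,225),(360,230),(369,227),(410,231),(192,206)]:
    print(n,H[n[1],n[0]],W[n[1],n[0]].round())
roi=np.zeros_like(yel); roi[160:240,180:330]=1
m=yel&roi&(Z>95)&(Z<112)
rect=lambda m:cv2.minAreaRect(np.c_[X[m],Y[m]].astype(np.float32))
m2=cv2.morphologyEx(m.astype(np.uint8),cv2.MORPH_OPEN,np.ones((2,2)))
n,l,st,c=cv2.connectedComponentsWithStats(m2); print(st)
k=1+np.argmax(st[1:,4]);print("curb",rect(l==k),np.median(Z[l==k]))
# blobs with heights right side: rake & stand
roi[:]=0; roi[200:260,335:385]=1
for lo,hi in((5,25),(20,40),(60,98),(95,115)):
    m=yel&roi&(Z>lo)&(Z<hi); 
    if m.sum()>4: print(lo,m.sum(),rect(m),np.median(Z[m]))
m=roi.astype(bool)&(Z>95)&(Z<115);print("knob any",m.sum(),rect(m), Z[m].mean())
# stones
deck=(Z>70)&(Z<112)&(np.arange(512)[None]>255)&(np.arange(512)[None]<330)&(np.arange(384)[:,None]>165)&(np.arange(384)[:,None]<235)
for nm,m in(("tq",(h>75)&(h<100)&(s>100)&deck),("co",((h<8)|(h>172))&(s>100)&(v>150)&deck)):
    n,l,st,c=cv2.connectedComponentsWithStats(m.astype(np.uint8))
    for k in range(1,n): print(nm,c[k].round(),st[k,4],np.nanmedian(W[l==k],0).round(),)
cv2.imwrite("pics/topcrop.png",cv2.resize(p[160:260,180:440,::-1],None,fx=3,fy=3,interpolation=cv2.INTER_CUBIC))
E
```

```text
(265, 225) [ 19 175 219] [456. -66. 106.]
(360, 230) [  5 179 107] [ 452. -366.   55.]
(369, 227) [ 19 177 227] [ 456. -375.  114.]
(410, 231) [17 55 93] [ 452. -524.   54.]
(192, 206) [ 17 171 174] [506. 151. 125.]
[[     0      0    512    384 196127]
 [   287    169     28      4     57]
 [   235    173     35     13    105]
 [   271    173      5      2     10]
 [   277    172      9      3     22]
 [   236    187      6     28    107]
 [   239    216     16     15     78]
 [   321    219      2      2      4]
 [   303    221      6      2     12]
 [   310    220      3      3      8]
 [   314    220      6      2     12]
 [   288    223      5      2     10]
 [   294    222      8      2     16]
 [   268    225      6      2     12]
 [   277    224      8      2     16]
 [   259    226      6      2     12]]
curb ((528.017578125, 14.49630355834961), (84.02919006347656, 9.008275032043457), 10.475704193115234) nan
5 374 ((454.14788818359375, -374.581298828125), (117.70722961425781, 69.1633071899414), 13.368938446044922) 12.151800560533275
20 36 ((453.3030090332031, -374.1385192871094), (85.10016632080078, 20.849210739135742), 13.477071762084961) 39.079238053472295
95 38 ((451.6874694824219, -376.02642822265625), (35.58309555053711, 33.67429733276367), 13.736844062805176) 113.8243344836784
knob any 57 ((451.9320068359375, -377.4352111816406), (37.73434829711914, 39.211944580078125), 17.611913681030273) 112.47884616082032
tq [295. 183.] 27 [ 588. -157.   98.]
tq [267. 186.] 27 [578. -71.  98.]
tq [294. 194.] 30 [ 554. -155.   99.]
tq [283. 198.] 26 [ 542. -120.   97.]
co [289. 200.] 1884 [ 532. -137.   80.]
```

View pics/topcrop.png

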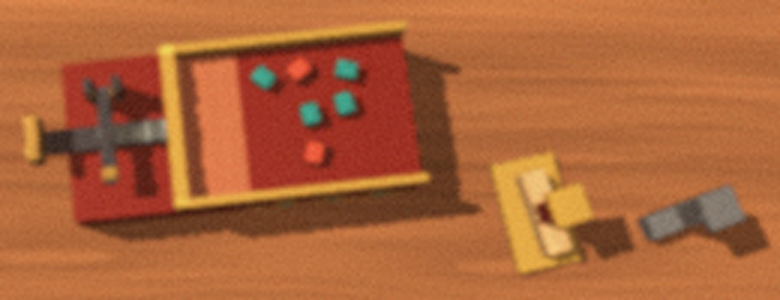

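```bash
python3 - <<'E'
from h import *
p,W,H=world("top")
X,Y,Z=W[...,0],W[...,1],W[...,2]
h,s,v=H[...,0],H[...,1],H[...,2]
yel=(h>17)&(h<32)&(s>120)&(v>90)
uu,vv=np.meshgrid(np.arange(512),np.arange(384))
roi=(uu>232)&(uu<330)&(vv>160)&(vv<240)
m=yel&roi&(Z>100)&(Z<112)
r=cv2.minAreaRect(np.c_[X[m],Y[m]].astype(np.float32));print(r)
a=np.radians(r[2]); a=a if a<np.pi/4 else a-np.pi/2
c,sn=np.cos(a),np.sin(a)
T=[r[0][0]-sn*82.5, r[0][1]+c*82.5, a]; np.save("T.npy",T); print("T",T)
# checks
hd=(uu>180)&(uu<198)&(vv>190)&(vv<220)&(Z>118)&(Z<132); w=np.c_[X[hd],Y[hd],Z[hd]].mean(0);print("handle",w,w2t(w[0],w[1]),t2w(0,177))
pw=(uu>198)&(uu<232)&(vv>180)&(vv<225)&(Z>105)&(Z<135)&~((uu>226))
P=np.c_[X[pw],Y[pw],Z[pw]]; print("pawl",np.c_[w2t(P[:,0],P[:,1])].round()[::6].tolist())
print("pawl tip",t2w(-40,105),"hinge",t2w(40,105),"end",t2w(0,-210))
dk=(uu>255)&(uu<330)&(vv>165)&(vv<235)
tx,ty=w2t(X,Y)
m=(abs(tx)<72)&(ty>-208)&(ty<28)&(Z>90)&(Z<104)
n,l,st,cc=cv2.connectedComponentsWithStats(m.astype(np.uint8))
for k in range(1,n):
    if st[k,4]>6: print("stone",st[k,4],np.round([tx[l==k].mean(),ty[l==k].mean(),Z[l==k].mean()]),H[l==k].mean(0).round())
p,W,H=world("scene")
tx,ty=w2t(W[...,0],W[...,1]);Z=W[...,2]
m=(abs(tx)<73)&(ty>-210)&(ty<28)&(Z>87)&(Z<104)
n,l,st,cc=cv2.connectedComponentsWithStats(m.astype(np.uint8))
for k in range(1,n):
    if st[k,4]>6: print("sc stone",st[k,4],cc[k].round(),np.round([tx[l==k].mean(),ty[l==k].mean(),Z[l==k].mean()]),H[l==k].mean(0).round())
cv2.imwrite("pics/sccrop.png",cv2.resize(p[130:240,150:320,::-1],None,fx=4,fy=4,interpolation=cv2.INTER_CUBIC))
E
```

```text
((540.83447265625, -100.83177185058594), (166.4156036376953, 250.55426025390625), 7.565779685974121)
T [np.float64(529.9721632752024), np.float64(-19.049987601827922), np.float64(0.13204776600075105)]
handle [506.49014969 154.60898819 124.98597808] (np.float64(-0.41289026866429523), np.float64(175.23890651372278)) (np.float64(506.66757223950026), np.float64(156.40911315005292))
pawl [[53.0, 92.0], [49.0, 92.0], [49.0, 113.0], [47.0, 117.0], [43.0, 120.0], [43.0, 103.0], [41.0, 85.0], [41.0, 106.0], [37.0, 88.0], [39.0, 110.0], [37.0, 92.0], [35.0, 110.0], [32.0, 107.0], [27.0, 101.0], [24.0, 99.0], [19.0, 108.0], [16.0, 105.0], [13.0, 103.0], [9.0, 100.0], [5.0, 97.0], [1.0, 110.0], [-3.0, 107.0], [-6.0, 101.0], [-9.0, 99.0], [-12.0, 96.0], [-17.0, 108.0], [-21.0, 106.0], [-24.0, 103.0], [-27.0, 100.0], [-30.0, 98.0], [-35.0, 110.0], [-38.0, 110.0], [-41.0, 110.0], [-44.0, 108.0], [-48.0, 105.0], [-51.0, 102.0]]
pawl tip (np.float64(476.4956316999258), np.float64(79.7693453785077)) hinge (np.float64(555.7991800623578), np.float64(90.30249386922053)) end (np.float64(557.6216780633237), np.float64(-227.22180205321197))
stone 42 [ 46. -97.  98.] [  5. 192. 209.]
stone 43 [  40. -146.   98.] [ 69. 115. 135.]
stone 42 [ 41. -60.  98.] [ 71. 109. 136.]
stone 43 [   5. -140.   98.] [ 73. 118. 136.]
stone 42 [  -2. -104.   97.] [ 72. 114. 134.]
stone 44 [ -42. -103.   97.] [  5. 191. 206.]
sc stone 41 [229. 176.] [ -39. -100.   96.] [ 14. 192. 165.]
sc stone 37 [215. 184.] [   9. -138.   96.] [ 70. 175. 116.]
sc stone 33 [226. 185.] [   2. -101.   96.] [ 81. 178. 123.]
sc stone 40 [210. 192.] [  44. -144.   95.] [ 80. 169. 112.]
sc stone 37 [224. 196.] [ 49. -95.  96.] [  6. 192. 180.]
sc stone 42 [235. 197.] [ 45. -58.  96.] [ 76. 163. 114.]
```

View pics/sccrop.png

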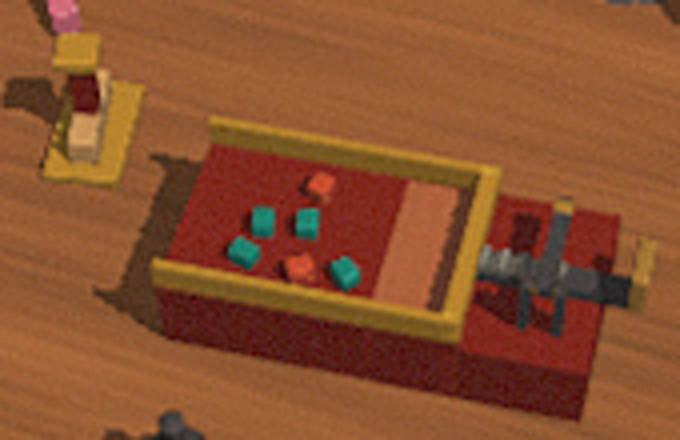

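```bash
cat >> h.py <<'E'
def need(tx,ty,z,yaw=0.0,s=None,world_xy=False):
    """remaining turn rz and then shift (cm, tool axes) to bring grasp point to table (tx,ty), height z; tool y at table +y + yaw"""
    s=s or observe(); M=R.from_rotvec(s["eef_rot"]).as_matrix(); a=tframe()[2]+yaw
    ty_=np.array([-np.sin(a),np.cos(a),0]); tz=np.array([0,0,-1.]); D=np.c_[np.cross(ty_,tz),ty_,tz]
    rv=R.from_matrix(M.T@D).as_rotvec()
    g=s["position"]+147*M[:,2]; wx,wy=(tx,ty) if world_xy else t2w(tx,ty)
    d=D.T@(np.array([wx,wy,z])+ -147*tz - s["position"])
    print("t",round(s["clock"],2),"grasp table",np.round([*w2t(g[0],g[1]),g[2]],1),"| turn",rv.round(4),"then shift cm",(d/10).round(2),"| gap",round(s["finger_gap"],1),"gf",round(s["grasp_force"],1),"F",s["contact_force"].round(1))
E
python3 -c "
from h import *
need(-40,105,180)"
```

```text
t 0.25 grasp table [-290.8  559.5  257.5] | turn [-6.000e-04 -3.000e-04 -4.578e-01] then shift cm [-25.08 -45.46   7.75] | gap 88.0 gf 0.0 F [ 0.4 -0.1  1. ]
```

```bash
python3 -m handwheel '[{"rz":-0.1526},{"rz":-0.1526},{"rz":-0.1526},{"dx":-2.28,"dy":-4.13},{"dx":-2.28,"dy":-4.13},{"dx":-2.28,"dy":-4.13},{"dx":-2.28,"dy":-4.13},{"dx":-2.28,"dy":-4.13},{"dx":-2.28,"dy":-4.13},{"dx":-2.28,"dy":-4.13},{"dx":-2.28,"dy":-4.13},{"dx":-2.28,"dy":-4.13},{"dx":-2.28,"dy":-4.13},{"dx":-2.28,"dy":-4.13,"dz":2},{"dz":3},{}]' 0.5 10; python3 - <<'E'
from h import *
need(-40,105,116)
p,d=vision.camera("wrist");cv2.imwrite("pics/w1.png",p[:,:,::-1])
E
```

```text
t 0.25 grasp table [-290.8  559.5  257.5] | turn [-6.000e-04 -3.000e-04 -4.578e-01] then shift cm [-25.08 -45.46  14.15] | gap 88.0 gf 0.0 F [ 0.4 -0.1  1. ]$[0]: bad value
```

View pics/w1.png

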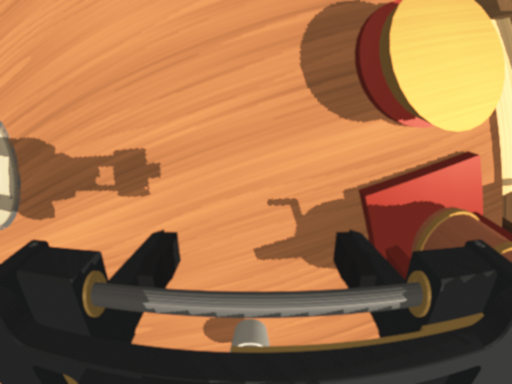

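```bash
python3 -m handwheel '[{"rz":-0.15}]' 0.5 10;  python3 -m handwheel '[{"dx":0,"dy":0,"dz":0,"rx":0,"ry":0,"rz":-0.15}]' 0.5 10
```

```text
clock: 0.42
position: [168.1, 497.4, 404.6]
eef_rot: [-0.271, -3.13, 0.0]
contact_force: [1.0, -0.1, 0.4]
finger_gap: 80.5
grasp_force: 0.0$[0]: bad value
```

```bash
python3 -m handwheel '[{"rz":-0.15},{"rz":-0.16},{"dx":-2.3,"dy":-4.1},{"dx":-2.3,"dy":-4.1},{"dx":-2.3,"dy":-4.1},{"dx":-2.3,"dy":-4.1},{"dx":-2.3,"dy":-4.1},{"dx":-2.3,"dy":-4.1},{"dx":-2.3,"dy":-4.1},{"dx":-2.3,"dy":-4.1},{"dx":-2.3,"dy":-4.1},{"dx":-2.3,"dy":-4.1},{"dx":-2.1,"dy":-4.5,"dz":2},{"dz":3},{"dz":0}]' 0.5 10; python3 - <<'E'
from h import *
need(-40,105,116)
p,d=vision.camera("wrist");cv2.imwrite("pics/w2.png",p[:,:,::-1])
E
```

```text
t 0.42 grasp table [-290.8  559.5  257.6] | turn [-2.000e-04 -1.000e-04 -3.046e-01] then shift cm [-25.08 -45.46  14.16] | gap 80.5 gf 0.0 F [ 1.  -0.1  0.4]$[0]: bad value
```

View pics/w2.png

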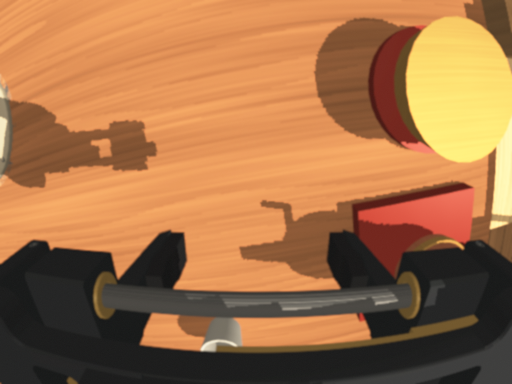

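```bash
python3 -m handwheel --help; python3 -m handwheel '[{"dx":0.0,"dy":0.0,"dz":0.0,"rx":0.0,"ry":0.0,"rz":-0.15}]' ; python3 -m handwheel '[{"rz":-0.15},{"dz":0.0}]'
```

```text
clock: 0.6
position: [168.0, 497.4, 404.6]
eef_rot: [-0.038, -3.141, 0.0]
contact_force: [-0.5, 0.3, -0.7]
finger_gap: 66.4
grasp_force: 0.0invalid input: not JSON, or not a number
$[0]: bad value
```

```bash
python3 -m handwheel '[{"dx":0,"dy":0,"dz":0,"rx":0,"ry":0,"rz":-0.155},{"dx":-2.3,"dy":-4.1,"dz":0,"rx":0,"ry":0,"rz":0},{"dx":-2.3,"dy":-4.1,"dz":0,"rx":0,"ry":0,"rz":0},{"dx":-2.3,"dy":-4.1,"dz":0,"rx":0,"ry":0,"rz":0},{"dx":-2.3,"dy":-4.1,"dz":0,"rx":0,"ry":0,"rz":0},{"dx":-2.3,"dy":-4.1,"dz":0,"rx":0,"ry":0,"rz":0},{"dx":-2.3,"dy":-4.1,"dz":0,"rx":0,"ry":0,"rz":0},{"dx":-2.3,"dy":-4.1,"dz":0,"rx":0,"ry":0,"rz":0},{"dx":-2.3,"dy":-4.1,"dz":0,"rx":0,"ry":0,"rz":0},{"dx":-2.3,"dy":-4.1,"dz":0,"rx":0,"ry":0,"rz":0},{"dx":-2.3,"dy":-4.1,"dz":0,"rx":0,"ry":0,"rz":0},{"dx":-2.1,"dy":-4.5,"dz":2,"rx":0,"ry":0,"rz":0},{"dx":0,"dy":0,"dz":3,"rx":0,"ry":0,"rz":0},{"dx":0,"dy":0,"dz":0,"rx":0,"ry":0,"rz":0}]' 0.5 10; python3 - <<'E'
from h import *
need(-40,105,116)
p,d=vision.camera("wrist");cv2.imwrite("pics/w3.png",p[:,:,::-1])
E
```

```text
clock: 2.35
position: [475.4, 78.2, 353.3]
eef_rot: [0.199, -3.131, -0.001]
contact_force: [0.2, 1.0, -0.1]
finger_gap: 44.1
grasp_force: 0.0
t 2.35 grasp table [-41.9 103.8 206.3] | turn [ 0.0009 -0.004  -0.0053] then shift cm [-0.13  0.14  9.03] | gap 44.1 gf 0.0 F [ 0.2  1.  -0.1]
```

View pics/w3.png

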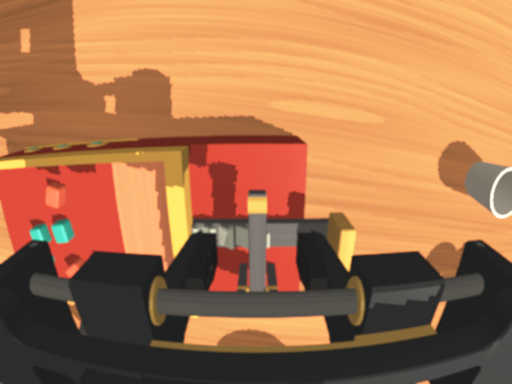

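```bash
python3 -m handwheel '[{"dx":-0.1,"dy":0.05,"dz":4,"rx":0,"ry":0,"rz":0},{"dx":0,"dy":0,"dz":3,"rx":0,"ry":0,"rz":0},{"dx":0,"dy":0,"dz":2,"rx":0,"ry":0,"rz":0},{"dx":0,"dy":0,"dz":0,"rx":0,"ry":0,"rz":0}]' 0.5 10; python3 -m handwheel '[{"dx":0,"dy":0,"dz":0,"rx":0,"ry":0,"rz":0},{"dx":0,"dy":0,"dz":0,"rx":0,"ry":0,"rz":0},{"dx":0,"dy":0,"dz":0,"rx":0,"ry":0,"rz":0},{"dx":0,"dy":0,"dz":0,"rx":0,"ry":0,"rz":0},{"dx":0,"dy":0,"dz":0,"rx":0,"ry":0,"rz":0}]' 0.1 8; python3 - <<'E'
from h import *
need(-40,105,116)
r=80
pos=[(-r*np.cos(t),r*np.sin(t)) for t in np.linspace(0,2.3,15)]
for a,b in zip(pos,pos[1:]): print("dx",round(-(b[0]-a[0])/10,2),"dz",round(-(b[1]-a[1])/10,2))
E
```

```text
clock: 2.9
position: [476.5, 79.6, 265.1]
eef_rot: [0.203, -3.135, -0.0]
contact_force: [-0.2, 0.5, -0.7]
finger_gap: 43.6
grasp_force: 0.0
clock: 3.52
position: [476.6, 79.1, 265.1]
eef_rot: [-0.203, 3.134, -0.0]
contact_force: [-0.9, -1.3, 4.4]
finger_gap: 13.9
grasp_force: 8.0
t 3.52 grasp table [-39.8 104.2 118.1] | turn [-0.0003  0.0007 -0.0029] then shift cm [0.01 0.07 0.21] | gap 13.9 gf 8.0 F [-0.9 -1.3  4.4]
dx -0.11 dz -1.31
dx -0.32 dz -1.27
dx -0.52 dz -1.2
dx -0.71 dz -1.1
dx -0.88 dz -0.97
dx -1.03 dz -0.81
dx -1.15 dz -0.63
dx -1.24 dz -0.44
dx -1.29 dz -0.23
dx -1.31 dz -0.01
dx -1.3 dz 0.2
dx -1.25 dz 0.41
dx -1.16 dz 0.61
dx -1.05 dz 0.79
```

```bash
python3 -m handwheel '[{"dx":-0.11,"dy":0,"dz":-1.31,"rx":0,"ry":0,"rz":0},{"dx":-0.32,"dy":0,"dz":-1.27,"rx":0,"ry":0,"rz":0},{"dx":-0.52,"dy":0,"dz":-1.2,"rx":0,"ry":0,"rz":0},{"dx":-0.71,"dy":0,"dz":-1.1,"rx":0,"ry":0,"rz":0},{"dx":-0.88,"dy":0,"dz":-0.97,"rx":0,"ry":0,"rz":0},{"dx":-1.03,"dy":0,"dz":-0.81,"rx":0,"ry":0,"rz":0},{"dx":-1.15,"dy":0,"dz":-0.63,"rx":0,"ry":0,"rz":0},{"dx":-1.24,"dy":0,"dz":-0.44,"rx":0,"ry":0,"rz":0},{"dx":-1.29,"dy":0,"dz":-0.23,"rx":0,"ry":0,"rz":0},{"dx":-1.31,"dy":0,"dz":-0.01,"rx":0,"ry":0,"rz":0},{"dx":-1.3,"dy":0,"dz":0.2,"rx":0,"ry":0,"rz":0},{"dx":-1.25,"dy":0,"dz":0.41,"rx":0,"ry":0,"rz":0},{"dx":-1.1,"dy":0,"dz":0.55,"rx":0,"ry":0,"rz":0},{"dx":0,"dy":0,"dz":0,"rx":0,"ry":0,"rz":0}]'; python3 -c "
from h import *
need(93,105,175)
p,d=vision.camera('scene');cv2.imwrite('pics/s2.png',cv2.resize(p[100:240,190:350,::-1],None,fx=4,fy=4))"
```

```text
clock: 5.28
position: [598.2, 94.9, 332.2]
eef_rot: [-0.203, 3.135, -0.0]
contact_force: [-0.1, -3.7, -2.6]
finger_gap: 13.9
grasp_force: 8.0
t 5.28 grasp table [ 82.6 103.9 185.2] | turn [-0.      0.0001 -0.0028] then shift cm [-1.04  0.11  1.02] | gap 13.9 gf 8.0 F [-0.1 -3.7 -2.6]
```

View pics/s2.png

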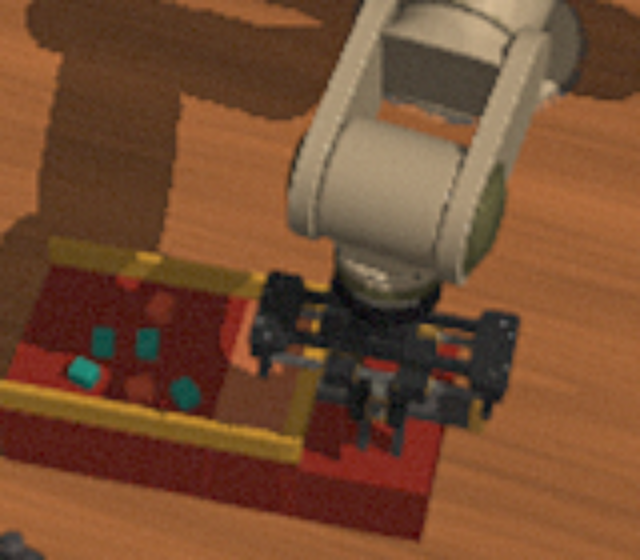

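```bash
python3 -m handwheel '[{"dx":-0.95,"dy":0,"dz":0.75,"rx":0,"ry":0,"rz":0},{"dx":0,"dy":0,"dz":0,"rx":0,"ry":0,"rz":0}]'; python3 -m handwheel '[{"dx":0,"dy":0,"dz":0,"rx":0,"ry":0,"rz":0},{"dx":0,"dy":0,"dz":0,"rx":0,"ry":0,"rz":0},{"dx":0,"dy":0,"dz":0,"rx":0,"ry":0,"rz":0},{"dx":0,"dy":0,"dz":-3,"rx":0,"ry":0,"rz":0},{"dx":0,"dy":0,"dz":-3.5,"rx":0,"ry":0,"rz":0},{"dx":3,"dy":2.4,"dz":0,"rx":0,"ry":0,"rz":0},{"dx":3,"dy":2.4,"dz":0,"rx":0,"ry":0,"rz":0},{"dx":3,"dy":2.4,"dz":0,"rx":0,"ry":0,"rz":0},{"dx":0,"dy":0,"dz":0,"rx":0,"ry":0,"rz":0}]' 0.4 10; python3 - <<'E'
from h import *
need(0,176,110)
p,W,H=world("top")
tx,ty=w2t(W[...,0],W[...,1]);Z=W[...,2]
m=(abs(ty-104)<8)&(Z>118)&(Z<200)&(tx>30)&(tx<120)
print("pawl pts",np.c_[tx[m],ty[m],Z[m]].round()[::4].tolist())
p,d=vision.camera("wrist");cv2.imwrite("pics/w4.png",p[:,:,::-1])
E
```

```text
clock: 5.58
position: [607.1, 96.1, 325.7]
eef_rot: [-0.203, 3.134, -0.0]
contact_force: [0.1, -4.1, -1.7]
finger_gap: 14.0
grasp_force: 8.0
clock: 6.7
position: [507.1, 157.1, 391.0]
eef_rot: [-0.206, 3.134, 0.001]
contact_force: [0.9, -0.2, -0.3]
finger_gap: 35.0
grasp_force: 0.0
t 6.7 grasp table [  0.6 177.6 244. ] | turn [ 0.0003  0.0006 -0.0007] then shift cm [ 0.05 -0.16 13.4 ] | gap 35.0 gf 0.0 F [ 0.9 -0.2 -0.3]
pawl pts [[105.0, 108.0, 182.0], [103.0, 97.0, 181.0], [98.0, 96.0, 188.0], [96.0, 99.0, 189.0], [94.0, 103.0, 185.0], [92.0, 106.0, 184.0], [90.0, 109.0, 182.0], [89.0, 98.0, 182.0], [87.0, 101.0, 179.0], [85.0, 102.0, 176.0], [83.0, 105.0, 172.0], [81.0, 109.0, 168.0], [80.0, 97.0, 169.0], [78.0, 101.0, 166.0], [70.0, 96.0, 160.0], [61.0, 98.0, 149.0], [52.0, 98.0, 135.0], [44.0, 96.0, 127.0], [39.0, 97.0, 122.0], [34.0, 98.0, 118.0]]
```

View pics/w4.png

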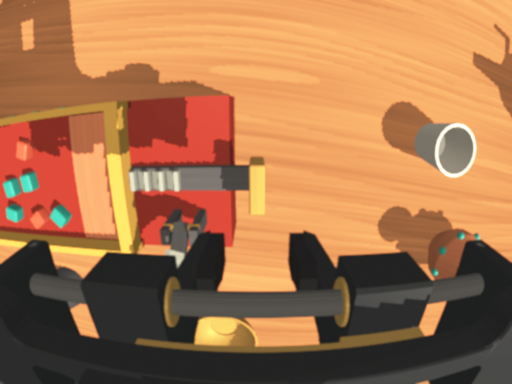

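```bash
python3 -m handwheel '[{"dx":0,"dy":-0.1,"dz":4,"rx":0,"ry":0,"rz":0},{"dx":0,"dy":0,"dz":4,"rx":0,"ry":0,"rz":0},{"dx":0,"dy":0,"dz":3.4,"rx":0,"ry":0,"rz":0},{"dx":0,"dy":0,"dz":2,"rx":0,"ry":0,"rz":0},{"dx":0,"dy":0,"dz":0,"rx":0,"ry":0,"rz":0}]'; python3 -m handwheel '[{"dx":0,"dy":0,"dz":0,"rx":0,"ry":0,"rz":0},{"dx":0,"dy":0,"dz":0,"rx":0,"ry":0,"rz":0},{"dx":0,"dy":0,"dz":0,"rx":0,"ry":0,"rz":0},{"dx":0,"dy":0,"dz":0,"rx":0,"ry":0,"rz":0},{"dx":0,"dy":0.8,"dz":0,"rx":0,"ry":0,"rz":0},{"dx":0,"dy":0.8,"dz":0,"rx":0,"ry":0,"rz":0},{"dx":0,"dy":0.8,"dz":0,"rx":0,"ry":0,"rz":0},{"dx":0,"dy":0.8,"dz":0,"rx":0,"ry":0,"rz":0},{"dx":0,"dy":0.8,"dz":0,"rx":0,"ry":0,"rz":0},{"dx":0,"dy":0.8,"dz":0,"rx":0,"ry":0,"rz":0},{"dx":0,"dy":0.8,"dz":0,"rx":0,"ry":0,"rz":0},{"dx":0,"dy":0.7,"dz":0,"rx":0,"ry":0,"rz":0},{"dx":0,"dy":0,"dz":0,"rx":0,"ry":0,"rz":0}]' 0.05 25; python3 -c "
from h import *
need(0,241,110)"
```

```text
clock: 7.42
position: [509.2, 154.3, 255.0]
eef_rot: [0.201, -3.132, 0.0]
contact_force: [0.1, 0.6, 0.5]
finger_gap: 35.1
grasp_force: 0.0
clock: 9.05
position: [500.6, 218.4, 257.2]
eef_rot: [-0.203, 3.133, 0.001]
contact_force: [-0.2, 2.3, 5.3]
finger_gap: 13.5
grasp_force: 25.0
t 9.05 grasp table [  2.5 239.3 110.2] | turn [ 0.0008  0.0023 -0.0023] then shift cm [0.21 0.18 0.02] | gap 13.5 gf 25.0 F [-0.2  2.3  5.3]
```

```bash
python3 -m handwheel '[{"dx":0,"dy":0.2,"dz":0,"rx":0,"ry":0,"rz":0},{"dx":0,"dy":0.2,"dz":0,"rx":0,"ry":0,"rz":0},{"dx":0,"dy":0,"dz":0,"rx":0,"ry":0,"rz":0}]'; python3 -m handwheel '[{"dx":0,"dy":0,"dz":0,"rx":0,"ry":0,"rz":0},{"dx":0,"dy":0,"dz":0,"rx":0,"ry":0,"rz":0},{"dx":0,"dy":0,"dz":0,"rx":0,"ry":0,"rz":0},{"dx":0,"dy":0,"dz":-5,"rx":0,"ry":0,"rz":0},{"dx":0,"dy":0,"dz":-5,"rx":0,"ry":0,"rz":0},{"dx":0,"dy":0,"dz":0,"rx":0,"ry":0,"rz":0}]' 0.4 10; python3 -c "
from h import *
need(452.5,-376,190,np.radians(13.4)-tframe()[2],world_xy=True)
print(w2t(452.5,-376))
p,W,H=world('top')
tx,ty=w2t(W[...,0],W[...,1]);Z=W[...,2]
m=(abs(tx)<60)&(ty>-28)&(ty<28); print(np.nanpercentile(Z[m],[10,50,90]), [ (y,round(float(np.nanmedian(Z[(abs(tx)<60)&(abs(ty-y)<3)])))) for y in range(-40,40,8)])
m=(abs(tx)<25)&(Z>120)&(Z<130)&(ty>200); print('handle',tx[m].mean(),ty[m].mean())
"
```

```text
clock: 9.43
position: [500.6, 220.1, 257.1]
eef_rot: [-0.203, 3.134, -0.007]
contact_force: [1.3, -16.9, 7.0]
finger_gap: 13.6
grasp_force: 25.0
clock: 10.18
position: [500.1, 221.7, 359.7]
eef_rot: [-0.203, 3.128, 0.002]
contact_force: [-0.7, -0.6, -0.2]
finger_gap: 35.1
grasp_force: 0.0
t 10.18 grasp table [  3.1 242.7 212.7] | turn [ 0.0003  0.0068 -0.1042] then shift cm [ 18.48 -57.04   2.27] | gap 35.1 gf 0.0 F [-0.7 -0.6 -0.2]
(np.float64(-123.79531164236226), np.float64(-343.64220964393365))
[ 5.1754259   8.21028108 11.54638024] [(-40, 81), (-32, 53), (-24, 8), (-16, 8), (-8, 8), (0, 9), (8, 9), (16, 8), (24, 8), (32, 106)]
handle -15.104823205058212 237.68641886660944
```

```bash
python3 -m handwheel '[{"dx":0,"dy":0,"dz":0,"rx":0,"ry":0,"rz":-0.104},{"dx":1.7,"dy":-5.2,"dz":-0.5,"rx":0,"ry":0,"rz":0},{"dx":1.7,"dy":-5.2,"dz":0,"rx":0,"ry":0,"rz":0},{"dx":1.7,"dy":-5.2,"dz":0,"rx":0,"ry":0,"rz":0},{"dx":1.7,"dy":-5.2,"dz":0,"rx":0,"ry":0,"rz":0},{"dx":1.7,"dy":-5.2,"dz":0,"rx":0,"ry":0,"rz":0},{"dx":1.7,"dy":-5.2,"dz":0,"rx":0,"ry":0,"rz":0},{"dx":1.7,"dy":-5.2,"dz":0,"rx":0,"ry":0,"rz":0},{"dx":1.7,"dy":-5.2,"dz":0,"rx":0,"ry":0,"rz":0},{"dx":1.7,"dy":-5.2,"dz":0,"rx":0,"ry":0,"rz":0},{"dx":1.7,"dy":-5.2,"dz":0,"rx":0,"ry":0,"rz":0},{"dx":1.5,"dy":-5,"dz":0,"rx":0,"ry":0,"rz":0},{"dx":0,"dy":0,"dz":0,"rx":0,"ry":0,"rz":0}]' 0.85 10; python3 - <<'E'
from h import *
need(452.5,-376,80,np.radians(13.4)-tframe()[2],world_xy=True)
p,d=vision.camera("wrist");cv2.imwrite("pics/w5.png",p[:,:,::-1])
E
```

```text
clock: 11.85
position: [450.9, -378.6, 358.8]
eef_rot: [0.36, -3.119, -0.004]
contact_force: [-0.1, 0.5, -0.6]
finger_gap: 74.8
grasp_force: 0.0
t 11.85 grasp table [-126.  -345.6  211.8] | turn [ 0.0028 -0.0015 -0.0041] then shift cm [-0.21  0.21 13.18] | gap 74.8 gf 0.0 F [-0.1  0.5 -0.6]
```

View pics/w5.png

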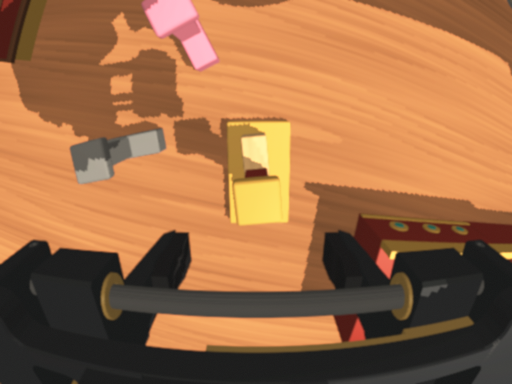

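```bash
python3 -m handwheel '[{"dx":-0.2,"dy":0.25,"dz":4,"rx":0,"ry":0,"rz":0},{"dx":0,"dy":0,"dz":4,"rx":0,"ry":0,"rz":0},{"dx":0,"dy":0,"dz":3.2,"rx":0,"ry":0,"rz":0},{"dx":0,"dy":0,"dz":2,"rx":0,"ry":0,"rz":0},{"dx":0,"dy":0,"dz":0,"rx":0,"ry":0,"rz":0}]'; python3 -m handwheel '[{"dx":0,"dy":0,"dz":0,"rx":0,"ry":0,"rz":0},{"dx":0,"dy":0,"dz":0,"rx":0,"ry":0,"rz":0},{"dx":0,"dy":0,"dz":0,"rx":0,"ry":0,"rz":0},{"dx":0,"dy":0,"dz":0,"rx":0,"ry":0,"rz":0},{"dx":0,"dy":0,"dz":0,"rx":0,"ry":0,"rz":0},{"dx":0,"dy":0,"dz":0,"rx":0,"ry":0,"rz":0}]' 0.15 35; python3 -c "
from h import *
need(-28,-240,165)"
```

```text
clock: 12.52
position: [453.2, -371.5, 227.7]
eef_rot: [0.367, -3.118, -0.006]
contact_force: [0.1, -0.0, -0.2]
finger_gap: 75.1
grasp_force: 0.0
clock: 13.28
position: [453.1, -373.2, 229.7]
eef_rot: [-0.365, 3.12, -0.001]
contact_force: [-0.4, 0.2, 4.2]
finger_gap: 37.5
grasp_force: 34.0
t 13.28 grasp table [-122.7 -341.1   82.7] | turn [-0.0007  0.0004  0.101 ] then shift cm [-9.48 10.1  -8.23] | gap 37.5 gf 34.0 F [-0.4  0.2  4.2]
```

```bash
python3 -m handwheel '[{"dx":0,"dy":0,"dz":0,"rx":0,"ry":0,"rz":0},{"dx":0,"dy":0,"dz":0,"rx":0,"ry":0,"rz":0},{"dx":0,"dy":0,"dz":0.9,"rx":0,"ry":0,"rz":0},{"dx":0,"dy":0,"dz":0,"rx":0,"ry":0,"rz":0}]' 0.7; python3 -m handwheel '[{"dx":0,"dy":0,"dz":0,"rx":0,"ry":0,"rz":0},{"dx":0,"dy":0,"dz":0,"rx":0,"ry":0,"rz":0},{"dx":0,"dy":0,"dz":0,"rx":0,"ry":0,"rz":0},{"dx":0,"dy":0,"dz":0,"rx":0,"ry":0,"rz":0},{"dx":0,"dy":0,"dz":0,"rx":0,"ry":0,"rz":0},{"dx":0,"dy":0,"dz":0,"rx":0,"ry":0,"rz":0}]' 0.15 35; python3 -c "
from h import *
need(-28,-240,165)"
```

```text
clock: 13.78
position: [452.9, -372.9, 219.2]
eef_rot: [0.365, -3.119, -0.003]
contact_force: [0.4, -1.1, -0.8]
finger_gap: 61.4
grasp_force: 0.0
clock: 14.52
position: [453.1, -373.2, 220.5]
eef_rot: [-0.365, 3.12, -0.001]
contact_force: [-0.2, -0.2, 0.6]
finger_gap: 23.6
grasp_force: 33.9
t 14.53 grasp table [-122.8 -341.    73.5] | turn [-4.000e-04  1.000e-04  1.011e-01] then shift cm [-9.48 10.09 -9.15] | gap 23.6 gf 33.9 F [-0.2 -0.2  0.6]
```

```bash
python3 -m handwheel '[{"dx":0,"dy":0,"dz":-1,"rx":0,"ry":0,"rz":0},{"dx":0,"dy":0,"dz":-2.2,"rx":0,"ry":0,"rz":0},{"dx":0,"dy":0,"dz":-3,"rx":0,"ry":0,"rz":0},{"dx":0,"dy":0,"dz":-1.3,"rx":0,"ry":0,"rz":0.05},{"dx":0,"dy":0,"dz":0,"rx":0,"ry":0,"rz":0.051},{"dx":-2.5,"dy":2.3,"dz":0,"rx":0,"ry":0,"rz":0},{"dx":-2.5,"dy":2.4,"dz":0,"rx":0,"ry":0,"rz":0},{"dx":-2.5,"dy":2.4,"dz":0,"rx":0,"ry":0,"rz":0},{"dx":-2.3,"dy":2.4,"dz":0,"rx":0,"ry":0,"rz":0},{"dx":0,"dy":0,"dz":0,"rx":0,"ry":0,"rz":0}]'; python3 - <<'E'
from h import *
need(-25,-240,145)
p,W,H=world("scene")
tx,ty=w2t(W[...,0],W[...,1]);Z=W[...,2]
m=(abs(tx)<73)&(ty>-210)&(ty<28)&(Z>87)&(Z<104)
n,l,st,cc=cv2.connectedComponentsWithStats(m.astype(np.uint8))
for k in range(1,n):
    if st[k,4]>6: print("stone",st[k,4],np.round([tx[l==k].mean(),ty[l==k].mean()]))
cv2.imwrite("pics/s3.png",cv2.resize(p[110:230,150:310,::-1],None,fx=4,fy=4,interpolation=cv2.INTER_CUBIC))
E
```

```text
clock: 15.78
position: [538.5, -264.2, 295.5]
eef_rot: [0.212, -3.134, -0.001]
contact_force: [0.2, 0.9, -1.5]
finger_gap: 23.8
grasp_force: 34.0
t 15.78 grasp table [ -23.8 -244.1  148.5] | turn [ 0.0004 -0.0001  0.003 ] then shift cm [0.12 0.42 0.35] | gap 23.8 gf 34.0 F [ 0.2  0.9 -1.5]
stone 41 [ -39. -100.]
stone 38 [   8. -138.]
stone 36 [   1. -101.]
stone 40 [  44. -144.]
stone 39 [ 48. -96.]
stone 42 [ 45. -59.]
```

View pics/s3.png

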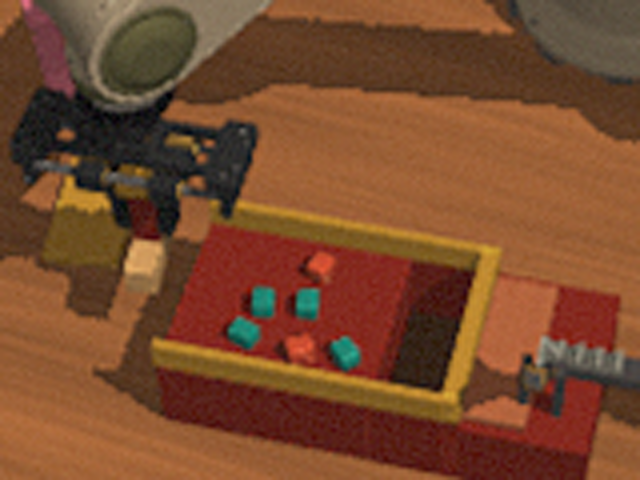

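```bash
python3 -m handwheel '[{"dx":0.12,"dy":0.4,"dz":0.35,"rx":0,"ry":0,"rz":0},{"dx":0,"dy":1.4,"dz":0,"rx":0,"ry":0,"rz":0},{"dx":0,"dy":1.4,"dz":0,"rx":0,"ry":0,"rz":0},{"dx":0,"dy":1.4,"dz":0,"rx":0,"ry":0,"rz":0},{"dx":0,"dy":1.4,"dz":0,"rx":0,"ry":0,"rz":0},{"dx":0,"dy":1.4,"dz":0,"rx":0,"ry":0,"rz":0},{"dx":0,"dy":1.4,"dz":0,"rx":0,"ry":0,"rz":0},{"dx":0,"dy":1.4,"dz":0,"rx":0,"ry":0,"rz":0},{"dx":0,"dy":1.4,"dz":0,"rx":0,"ry":0,"rz":0},{"dx":0,"dy":1.4,"dz":0,"rx":0,"ry":0,"rz":0},{"dx":0,"dy":1.4,"dz":0,"rx":0,"ry":0,"rz":0},{"dx":0,"dy":1.4,"dz":0,"rx":0,"ry":0,"rz":0},{"dx":0,"dy":1.4,"dz":0,"rx":0,"ry":0,"rz":0},{"dx":0,"dy":1.4,"dz":0,"rx":0,"ry":0,"rz":0},{"dx":0,"dy":1.4,"dz":0,"rx":0,"ry":0,"rz":0},{"dx":0,"dy":1.4,"dz":0,"rx":0,"ry":0,"rz":0},{"dx":0,"dy":1.4,"dz":0,"rx":0,"ry":0,"rz":0},{"dx":0,"dy":0,"dz":0,"rx":0,"ry":0,"rz":0}]'; python3 - <<'E'
from h import *
need(-25,-12,145)
p,W,H=world("scene")
cv2.imwrite("pics/s4.png",cv2.resize(p[110:230,150:310,::-1],None,fx=4,fy=4,interpolation=cv2.INTER_CUBIC))
E
```

```text
clock: 18.08
position: [506.4, -39.2, 291.9]
eef_rot: [0.21, -3.135, -0.0]
contact_force: [-0.8, 0.5, -1.8]
finger_gap: 23.8
grasp_force: 34.0
t 18.07 grasp table [-26.1 -16.9 144.9] | turn [ 0.     -0.      0.0014] then shift cm [-0.11  0.49 -0.01] | gap 23.8 gf 34.0 F [-0.8  0.5 -1.8]
```

View pics/s4.png

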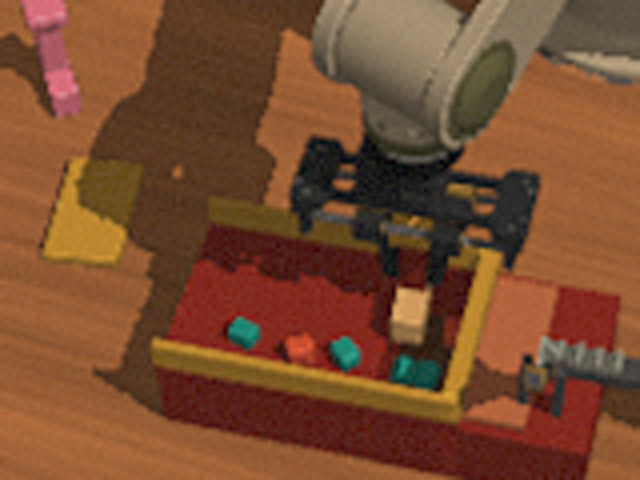

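```bash
python3 -m handwheel '[{"dx":0,"dy":-0.3,"dz":-2,"rx":0,"ry":0,"rz":0},{"dx":0,"dy":-2,"dz":-2,"rx":0,"ry":0,"rz":0},{"dx":-1,"dy":-4,"dz":0,"rx":0,"ry":0,"rz":0},{"dx":-1,"dy":-4,"dz":0,"rx":0,"ry":0,"rz":0},{"dx":-1,"dy":-4,"dz":0,"rx":0,"ry":0,"rz":0},{"dx":-1,"dy":-4,"dz":0,"rx":0,"ry":0,"rz":0},{"dx":-1,"dy":-3.5,"dz":0,"rx":0,"ry":0,"rz":0},{"dx":0,"dy":0,"dz":2,"rx":0,"ry":0,"rz":0},{"dx":0,"dy":0,"dz":2,"rx":0,"ry":0,"rz":0},{"dx":0,"dy":0,"dz":0,"rx":0,"ry":0,"rz":0}]'; python3 -c "
from h import *
need(25,-15,144.5)"
```

```text
clock: 19.38
position: [584.4, -250.1, 290.3]
eef_rot: [0.206, -3.132, -0.003]
contact_force: [1.0, 0.5, -2.5]
finger_gap: 23.5
grasp_force: 34.0
t 19.38 grasp table [  23.2 -235.9  143.3] | turn [ 0.0021 -0.0025 -0.0005] then shift cm [-0.14 22.12 -0.12] | gap 23.5 gf 34.0 F [ 1.   0.5 -2.5]
```

```bash
python3 -m handwheel '[{"dx":-0.14,"dy":0.4,"dz":-0.1,"rx":0,"ry":0,"rz":0},{"dx":0,"dy":1.4,"dz":0,"rx":0,"ry":0,"rz":0},{"dx":0,"dy":1.4,"dz":0,"rx":0,"ry":0,"rz":0},{"dx":0,"dy":1.4,"dz":0,"rx":0,"ry":0,"rz":0},{"dx":0,"dy":1.4,"dz":0,"rx":0,"ry":0,"rz":0},{"dx":0,"dy":1.4,"dz":0,"rx":0,"ry":0,"rz":0},{"dx":0,"dy":1.4,"dz":0,"rx":0,"ry":0,"rz":0},{"dx":0,"dy":1.4,"dz":0,"rx":0,"ry":0,"rz":0},{"dx":0,"dy":1.4,"dz":0,"rx":0,"ry":0,"rz":0},{"dx":0,"dy":1.4,"dz":0,"rx":0,"ry":0,"rz":0},{"dx":0,"dy":1.4,"dz":0,"rx":0,"ry":0,"rz":0},{"dx":0,"dy":1.4,"dz":0,"rx":0,"ry":0,"rz":0},{"dx":0,"dy":1.4,"dz":0,"rx":0,"ry":0,"rz":0},{"dx":0,"dy":1.4,"dz":0,"rx":0,"ry":0,"rz":0},{"dx":0,"dy":1.4,"dz":0,"rx":0,"ry":0,"rz":0},{"dx":0,"dy":1.4,"dz":0,"rx":0,"ry":0,"rz":0},{"dx":0,"dy":0.9,"dz":0,"rx":0,"ry":0,"rz":0},{"dx":0,"dy":0,"dz":0,"rx":0,"ry":0,"rz":0}]';  python3 -m handwheel '[{"dx":0,"dy":-0.3,"dz":-2,"rx":0,"ry":0,"rz":0},{"dx":0,"dy":-2,"dz":-2,"rx":0,"ry":0,"rz":0},{"dx":0.5,"dy":-4,"dz":0,"rx":0,"ry":0,"rz":0},{"dx":0.5,"dy":-4,"dz":0,"rx":0,"ry":0,"rz":0},{"dx":0.5,"dy":-4,"dz":0,"rx":0,"ry":0,"rz":0},{"dx":0.5,"dy":-4,"dz":0,"rx":0,"ry":0,"rz":0},{"dx":0.5,"dy":-4,"dz":0,"rx":0,"ry":0,"rz":0},{"dx":0,"dy":0,"dz":0,"rx":0,"ry":0,"rz":0}]'; python3 - <<'E'
from h import *
need(-123,-341,73.5)
p,W,H=world("scene")
cv2.imwrite("pics/s5.png",cv2.resize(p[110:230,150:310,::-1],None,fx=4,fy=4,interpolation=cv2.INTER_CUBIC))
p,W,H=world("top")
tx,ty=w2t(W[...,0],W[...,1]);Z=W[...,2]
m=(abs(tx)<73)&(ty>-215)&(ty<28)&(Z>88)&(Z<104)
n,l,st,cc=cv2.connectedComponentsWithStats(m.astype(np.uint8))
for k in range(1,n):
    if st[k,4]>6: print("top high",st[k,4],np.round([tx[l==k].mean(),ty[l==k].mean(),Z[l==k].mean()]))
E
```

```text
clock: 21.62
position: [556.7, -27.9, 292.8]
eef_rot: [0.209, -3.135, 0.0]
contact_force: [-0.6, 0.8, -2.8]
finger_gap: 23.5
grasp_force: 34.0
clock: 22.62
position: [560.8, -255.6, 332.4]
eef_rot: [0.202, -3.135, 0.001]
contact_force: [-0.4, 0.7, -1.7]
finger_gap: 24.0
grasp_force: 34.0
t 22.62 grasp table [  -0.6 -238.6  185.4] | turn [-0.0004 -0.0002 -0.0035] then shift cm [ 12.24 -10.25  11.19] | gap 24.0 gf 34.0 F [-0.4  0.7 -1.7]
```

View pics/s5.png

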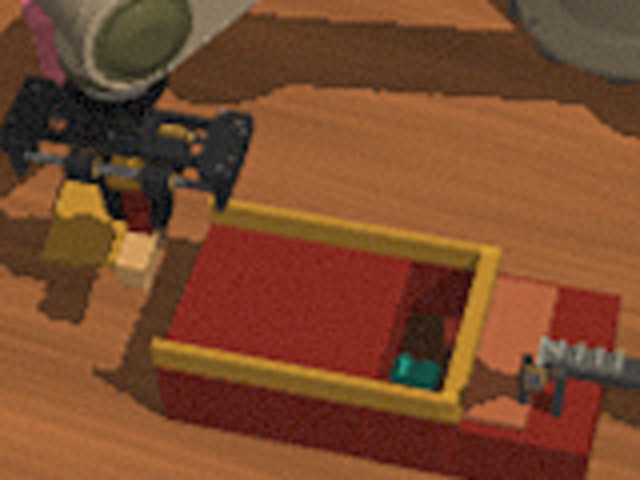

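```bash
python3 -m handwheel '[{"dx":3.1,"dy":-2.6,"dz":0,"rx":0,"ry":0,"rz":0},{"dx":3.1,"dy":-2.6,"dz":0,"rx":0,"ry":0,"rz":-0.05},{"dx":3.1,"dy":-2.6,"dz":1,"rx":0,"ry":0,"rz":-0.05},{"dx":3.1,"dy":-2.2,"dz":3,"rx":0,"ry":0,"rz":0},{"dx":0,"dy":0,"dz":3,"rx":0,"ry":0,"rz":0},{"dx":0,"dy":0,"dz":0,"rx":0,"ry":0,"rz":0}]'; python3 - <<'E'
from h import *
s=observe();M=R.from_rotvec(s["eef_rot"]);D=R.from_rotvec([-0.365,3.12,-0.001])
print("turn",(M.inv()*D).as_rotvec().round(3),"shift",(D.inv().apply(np.array([453.1,-373.2,220.5])-s["position"])/10).round(2))
p,W,H=world("top")
tx,ty=w2t(W[...,0],W[...,1]);Z=W[...,2]
m=(abs(tx)<75)&(abs(ty)<29)&(Z>0)&(Z<75)
h,sa=H[...,0],H[...,1]
print("well z",np.percentile(Z[m],[50,90,99]))
m&=(Z>16)
print("stones in well px: tq",(m&(h>75)&(h<100)&(sa>90)).sum(),"coral",(m&((h<9)|(h>172))&(sa>120)&(H[...,2]>120)).sum(), m.sum())
n,l,st,cc=cv2.connectedComponentsWithStats(m.astype(np.uint8))
for k in range(1,n):
    if st[k,4]>8:print(st[k,4],np.round([tx[l==k].min(),tx[l==k].max(),ty[l==k].min(),ty[l==k].max(),Z[l==k].max()]),H[l==k].mean(0).round())
cv2.imwrite("pics/t5.png",cv2.resize(p[160:240,180:380,::-1],None,fx=4,fy=4,interpolation=cv2.INTER_CUBIC))
E
```

```text
clock: 23.48
position: [455.8, -371.2, 261.3]
eef_rot: [0.364, -3.118, -0.006]
contact_force: [-0.4, 0.1, -1.9]
finger_gap: 23.2
grasp_force: 34.0
turn [ 0.005 -0.002 -0.   ] shift [ 0.31 -0.13  4.08]
well z [10.05804807 34.04917115 69.93150325]
stones in well px: tq 71 coral 45 271
58 [54. 75. -2. 22. 74.] [  6. 191. 105.]
48 [ 51.  75. -29.  -9.  74.] [ 48. 115.  74.]
114 [-13.  38. -28.   7.  46.] [70. 96. 82.]
36 [-64. -43.  -0.  18.  30.] [  6. 184. 128.]
```

View pics/t5.png

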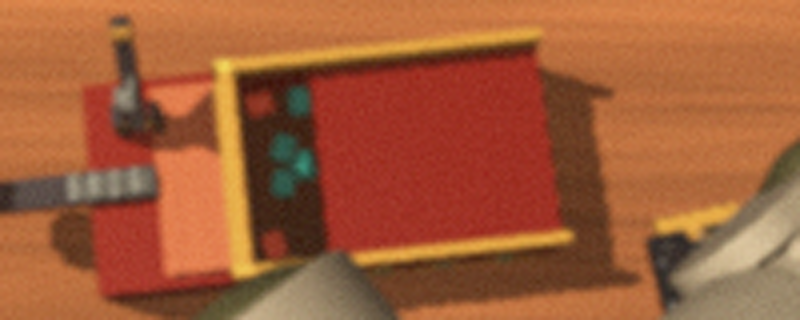

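```bash
python3 -m handwheel '[{"dx":0.3,"dy":-0.1,"dz":1.5,"rx":0,"ry":0,"rz":0},{"dx":0,"dy":0,"dz":1.3,"rx":0,"ry":0,"rz":0},{"dx":0,"dy":0,"dz":0.7,"rx":0,"ry":0,"rz":0},{"dx":0,"dy":0,"dz":0,"rx":0,"ry":0,"rz":0},{"dx":0,"dy":0,"dz":0.4,"rx":0,"ry":0,"rz":0},{"dx":0,"dy":0,"dz":0.1,"rx":0,"ry":0,"rz":0},{"dx":0,"dy":0,"dz":0,"rx":0,"ry":0,"rz":0}]'; python3 - <<'E'
from h import *
s=observe();M=R.from_rotvec(s["eef_rot"]);D=R.from_rotvec([-0.365,3.12,-0.001])
print("turn",(M.inv()*D).as_rotvec().round(3),"shift",(D.inv().apply(np.array([453.1,-373.2,220.5])-s["position"])/10).round(2))
p,W,H=world("scene")
h,sa,v=H[...,0],H[...,1],H[...,2];X,Y,Z=W[...,0],W[...,1],W[...,2]
m=(h>17)&(h<32)&(sa>110)&(abs(X-454)<80)&(abs(Y+374)<70)&(Z>8)&(Z<17)
print("stand",m.sum(),cv2.minAreaRect(np.c_[X[m],Y[m]].astype(np.float32)))
m=(abs(X-454)<70)&(abs(Y+374)<60)&(Z>36)&(Z<44)
print("blade top",m.sum(),cv2.minAreaRect(np.c_[X[m],Y[m]].astype(np.float32)))
E
```

```text
clock: 24.4
position: [453.2, -373.9, 222.9]
eef_rot: [-0.364, 3.12, -0.0]
contact_force: [0.1, -0.0, -2.5]
finger_gap: 23.5
grasp_force: 34.0
turn [ 0.001 -0.    -0.001] shift [-0.01  0.07  0.24]
stand 223 ((457.3310546875, -371.9024658203125), (120.37849426269531, 70.94912719726562), 13.256789207458496)
blade top 47 ((474.3711853027344, -366.57861328125), (44.630821228027344, 26.552461624145508), 20.27849578857422)
```

```bash
python3 -m handwheel '[{"dx":0,"dy":0,"dz":0.15,"rx":0,"ry":0,"rz":0},{"dx":0,"dy":0,"dz":0.1,"rx":0,"ry":0,"rz":0},{"dx":0,"dy":0,"dz":0,"rx":0,"ry":0,"rz":0}]'
```

```text
clock: 24.82
position: [453.2, -374.0, 220.7]
eef_rot: [-0.364, 3.12, -0.001]
contact_force: [-1.9, 0.8, 3.8]
finger_gap: 23.3
grasp_force: 34.0
```

```bash
python3 -m handwheel '[{"dx":0,"dy":0,"dz":0,"rx":0,"ry":0,"rz":0},{"dx":0,"dy":0,"dz":0,"rx":0,"ry":0,"rz":0},{"dx":0,"dy":0,"dz":0,"rx":0,"ry":0,"rz":0},{"dx":0,"dy":0,"dz":0,"rx":0,"ry":0,"rz":0},{"dx":0,"dy":0,"dz":-3,"rx":0,"ry":0,"rz":0},{"dx":0,"dy":0,"dz":-5,"rx":0,"ry":0,"rz":0},{"dx":0,"dy":0,"dz":-5,"rx":0,"ry":0,"rz":0},{"dx":0,"dy":0,"dz":-3,"rx":0,"ry":0,"rz":0},{"dx":0,"dy":0,"dz":0,"rx":0,"ry":0,"rz":0}]' 0.8 10; python3 - <<'E'
from h import *
need(0,240,200)
p,d=vision.camera("wrist");
p,W,H=world("scene")
h,sa,v=H[...,0],H[...,1],H[...,2];X,Y,Z=W[...,0],W[...,1],W[...,2]
for lo,hi in((36,44),(100,124)):
    m=(h>10)&(abs(X-454)<70)&(abs(Y+374)<60)&(Z>lo)&(Z<hi)
    print(lo,m.sum(),cv2.minAreaRect(np.c_[X[m],Y[m]].astype(np.float32)),np.percentile(Z[m],95))
E
```

```text
clock: 25.95
position: [453.2, -373.8, 382.3]
eef_rot: [-0.364, 3.118, -0.006]
contact_force: [0.2, 0.3, 0.1]
finger_gap: 70.4
grasp_force: 0.0
t 25.95 grasp table [-122.4 -342.1  235.3] | turn [-0.0038  0.0021  0.1002] then shift cm [-12.28  58.16   3.53] | gap 70.4 gf 0.0 F [0.2 0.3 0.1]
36 68 ((453.193115234375, -373.79400634765625), (92.80178833007812, 25.683012008666992), 17.42818832397461) 42.826669434543724
100 109 ((452.417236328125, -374.1323547363281), (41.93844223022461, 39.141658782958984), 12.807656288146973) 120.08228869415598
```

```bash
python3 -m handwheel '[{"dx":0,"dy":0,"dz":0,"rx":0,"ry":0,"rz":0.1},{"dx":-1.1,"dy":5.3,"dz":0,"rx":0,"ry":0,"rz":0},{"dx":-1.1,"dy":5.3,"dz":0,"rx":0,"ry":0,"rz":0},{"dx":-1.1,"dy":5.3,"dz":0,"rx":0,"ry":0,"rz":0},{"dx":-1.1,"dy":5.3,"dz":0,"rx":0,"ry":0,"rz":0},{"dx":-1.1,"dy":5.3,"dz":0,"rx":0,"ry":0,"rz":0},{"dx":-1.1,"dy":5.3,"dz":0,"rx":0,"ry":0,"rz":0},{"dx":-1.1,"dy":5.3,"dz":0,"rx":0,"ry":0,"rz":0},{"dx":-1.1,"dy":5.3,"dz":0,"rx":0,"ry":0,"rz":0},{"dx":-1.1,"dy":5.3,"dz":0,"rx":0,"ry":0,"rz":0},{"dx":-1.2,"dy":5.3,"dz":0,"rx":0,"ry":0,"rz":0},{"dx":-1.2,"dy":5.2,"dz":0,"rx":0,"ry":0,"rz":0},{"dx":0,"dy":0,"dz":4,"rx":0,"ry":0,"rz":0},{"dx":0,"dy":0,"dz":0,"rx":0,"ry":0,"rz":0}]' 0.5 10; python3 -c "
from h import *
need(0,240,110)"
```

```text
clock: 27.8
position: [497.8, 219.5, 336.8]
eef_rot: [0.208, -3.127, 0.002]
contact_force: [-0.1, 0.2, 0.7]
finger_gap: 44.1
grasp_force: 0.0
t 27.8 grasp table [ -1.7 240.6 189.8] | turn [-0.0006 -0.008   0.0009] then shift cm [-0.05 -0.07  7.98] | gap 44.1 gf 0.0 F [-0.1  0.2  0.7]
```

```bash
python3 -m handwheel '[{"dx":0,"dy":0,"dz":3.5,"rx":0,"ry":0,"rz":0},{"dx":0,"dy":0,"dz":3,"rx":0,"ry":0,"rz":0},{"dx":0,"dy":0,"dz":1.5,"rx":0,"ry":0,"rz":0},{"dx":0,"dy":0,"dz":0,"rx":0,"ry":0,"rz":0}]'; python3 -m handwheel '[{"dx":0,"dy":0,"dz":0,"rx":0,"ry":0,"rz":0},{"dx":0,"dy":0,"dz":0,"rx":0,"ry":0,"rz":0},{"dx":0,"dy":0,"dz":0,"rx":0,"ry":0,"rz":0},{"dx":0,"dy":0,"dz":0,"rx":0,"ry":0,"rz":0},{"dx":0,"dy":-0.8,"dz":0,"rx":0,"ry":0,"rz":0},{"dx":0,"dy":-0.8,"dz":0,"rx":0,"ry":0,"rz":0},{"dx":0,"dy":-0.8,"dz":0,"rx":0,"ry":0,"rz":0},{"dx":0,"dy":-0.8,"dz":0,"rx":0,"ry":0,"rz":0},{"dx":0,"dy":-0.8,"dz":0,"rx":0,"ry":0,"rz":0},{"dx":0,"dy":-0.8,"dz":0,"rx":0,"ry":0,"rz":0},{"dx":0,"dy":-0.8,"dz":0,"rx":0,"ry":0,"rz":0},{"dx":0,"dy":-0.7,"dz":0,"rx":0,"ry":0,"rz":0},{"dx":0,"dy":0,"dz":0,"rx":0,"ry":0,"rz":0}]' 0.05 25; python3 -c "
from h import *
need(0,176,110)"
```

```text
clock: 28.3
position: [498.6, 218.9, 260.4]
eef_rot: [0.206, -3.134, 0.0]
contact_force: [0.4, -0.3, 0.6]
finger_gap: 43.7
grasp_force: 0.0
clock: 29.92
position: [506.8, 155.9, 260.7]
eef_rot: [-0.207, 3.135, -0.001]
contact_force: [-2.5, -2.4, 6.2]
finger_gap: 13.8
grasp_force: 25.0
t 29.93 grasp table [1.000e-01 1.764e+02 1.137e+02] | turn [-0.0005  0.0001 -0.0005] then shift cm [ 0.01 -0.05  0.37] | gap 13.8 gf 25.0 F [-2.5 -2.4  6.2]
```

```bash
python3 -m handwheel '[{"dx":0,"dy":-0.2,"dz":0,"rx":0,"ry":0,"rz":0},{"dx":0,"dy":-0.2,"dz":0,"rx":0,"ry":0,"rz":0},{"dx":0,"dy":0,"dz":0,"rx":0,"ry":0,"rz":0}]'; python3 -m handwheel '[{"dx":0,"dy":-0.2,"dz":0,"rx":0,"ry":0,"rz":0},{"dx":0,"dy":0,"dz":0,"rx":0,"ry":0,"rz":0}]';python3 -c "
from h import *
need(93,104,175)"
```

```text
clock: 30.3
position: [506.8, 154.5, 260.8]
eef_rot: [-0.207, 3.134, 0.009]
contact_force: [-2.0, 19.5, 5.3]
finger_gap: 13.8
grasp_force: 25.0
clock: 30.55
position: [506.8, 153.8, 260.8]
eef_rot: [-0.206, 3.134, 0.014]
contact_force: [-2.4, 32.2, 5.6]
finger_gap: 13.8
grasp_force: 25.0
t 30.55 grasp table [  0.  175.7 113.8] | turn [ 0.0088  0.0015 -0.0006] then shift cm [-9.32 -7.04 -6.12] | gap 13.8 gf 25.0 F [-2.4 32.2  5.6]
```

```bash
python3 -m handwheel '[{"dx":0,"dy":0.4,"dz":0,"rx":0,"ry":0,"rz":0},{"dx":0,"dy":0,"dz":0,"rx":0,"ry":0,"rz":0},{"dx":0,"dy":0,"dz":0,"rx":0,"ry":0,"rz":0},{"dx":0,"dy":0,"dz":-4,"rx":0,"ry":0,"rz":0},{"dx":0,"dy":0,"dz":-5,"rx":0,"ry":0,"rz":0},{"dx":0,"dy":0,"dz":-4,"rx":0,"ry":0,"rz":0},{"dx":-3.1,"dy":-2.4,"dz":0,"rx":0,"ry":0,"rz":0},{"dx":-3.1,"dy":-2.4,"dz":0,"rx":0,"ry":0,"rz":0},{"dx":-3,"dy":-2.4,"dz":0,"rx":0,"ry":0,"rz":0},{"dx":0,"dy":0,"dz":0,"rx":0,"ry":0,"rz":0}]' 0.5 10; python3 - <<'E'
from h import *
need(91.5,104.3,177)
p,W,H=world("top")
tx,ty=w2t(W[...,0],W[...,1]);Z=W[...,2]
m=(abs(tx)<25)&(Z>118)&(Z<132)&(ty>160)&(ty<260); print('handle',tx[m].mean(),ty[m].mean(),m.sum())
print([(y,round(float(np.nanmedian(Z[(abs(tx+20)<30)&(abs(ty-y)<3)])))) for y in range(-32,30,10)])
E
```

```text
clock: 31.8
position: [609.0, 93.7, 389.3]
eef_rot: [0.203, -3.134, 0.0]
contact_force: [-0.5, 1.1, -0.1]
finger_gap: 44.0
grasp_force: 0.0
t 31.8 grasp table [ 93.  101.3 242.3] | turn [-0.0002 -0.001  -0.0025] then shift cm [0.16 0.3  6.53] | gap 44.0 gf 0.0 F [-0.5  1.1 -0.1]
handle nan nan 0
[(-32, 80), (-22, 80), (-12, 80), (-2, 81), (8, 80), (18, 80), (28, 93)]<stdin>:5: RuntimeWarning: Mean of empty slice.
  ret = ret.dtype.type(ret / rcount)
```

```bash
python3 -m handwheel '[{"dx":0.1,"dy":0.3,"dz":3,"rx":0,"ry":0,"rz":0},{"dx":0,"dy":0,"dz":2.5,"rx":0,"ry":0,"rz":0},{"dx":0,"dy":0,"dz":1,"rx":0,"ry":0,"rz":0},{"dx":0,"dy":0,"dz":0,"rx":0,"ry":0,"rz":0}]'; python3 -m handwheel '[{"dx":0,"dy":0,"dz":0,"rx":0,"ry":0,"rz":0},{"dx":0,"dy":0,"dz":0,"rx":0,"ry":0,"rz":0},{"dx":0,"dy":0,"dz":0,"rx":0,"ry":0,"rz":0},{"dx":0,"dy":0,"dz":0,"rx":0,"ry":0,"rz":0},{"dx":0,"dy":0,"dz":0,"rx":0,"ry":0,"rz":0}]' 0.1 8; python3 -c "
from h import *
need(93,104,175)"
```

```text
clock: 32.35
position: [606.0, 98.7, 325.5]
eef_rot: [0.208, -3.134, -0.0]
contact_force: [0.2, -0.1, 0.6]
finger_gap: 44.2
grasp_force: 0.0
clock: 32.98
position: [606.6, 96.8, 325.8]
eef_rot: [-0.206, 3.134, -0.006]
contact_force: [0.9, -10.9, 0.7]
finger_gap: 13.6
grasp_force: 8.0
t 32.98 grasp table [ 91.3 104.2 178.8] | turn [-0.0039  0.0007 -0.0007] then shift cm [-0.18 -0.08  0.38] | gap 13.6 gf 8.0 F [  0.9 -10.9   0.7]
```

```bash
python3 -m handwheel '[{"dx":1.05,"dy":-0.2,"dz":-0.79,"rx":0,"ry":0,"rz":0},{"dx":1.16,"dy":0,"dz":-0.61,"rx":0,"ry":0,"rz":0},{"dx":1.25,"dy":0,"dz":-0.41,"rx":0,"ry":0,"rz":0},{"dx":1.3,"dy":0,"dz":-0.2,"rx":0,"ry":0,"rz":0},{"dx":1.31,"dy":0,"dz":0.01,"rx":0,"ry":0,"rz":0},{"dx":1.29,"dy":0,"dz":0.23,"rx":0,"ry":0,"rz":0},{"dx":1.24,"dy":0,"dz":0.44,"rx":0,"ry":0,"rz":0},{"dx":1.15,"dy":0,"dz":0.63,"rx":0,"ry":0,"rz":0},{"dx":1.03,"dy":0,"dz":0.81,"rx":0,"ry":0,"rz":0},{"dx":0.88,"dy":0,"dz":0.97,"rx":0,"ry":0,"rz":0},{"dx":0.71,"dy":0,"dz":1.1,"rx":0,"ry":0,"rz":0},{"dx":0.52,"dy":0,"dz":1.2,"rx":0,"ry":0,"rz":0},{"dx":0.32,"dy":0,"dz":1.27,"rx":0,"ry":0,"rz":0},{"dx":0.11,"dy":0,"dz":1.1,"rx":0,"ry":0,"rz":0},{"dx":0,"dy":0,"dz":0,"rx":0,"ry":0,"rz":0}]'; python3 -c "
from h import *
need(-40,104,118)"
```

```text
clock: 34.85
position: [474.4, 78.9, 267.1]
eef_rot: [0.207, -3.134, -0.0]
contact_force: [2.2, -4.7, -0.7]
finger_gap: 13.9
grasp_force: 8.0
t 34.85 grasp table [-42.3 104.4 120.1] | turn [ 0.0001 -0.0008  0.0001] then shift cm [-0.22 -0.04  0.21] | gap 13.9 gf 8.0 F [ 2.2 -4.7 -0.7]
```

```bash
python3 -m handwheel '[{"dx":-0.1,"dy":0,"dz":0.2,"rx":0,"ry":0,"rz":0},{"dx":0,"dy":0,"dz":0,"rx":0,"ry":0,"rz":0}]'; python3 -m handwheel '[{"dx":0,"dy":0,"dz":0,"rx":0,"ry":0,"rz":0},{"dx":0,"dy":0,"dz":0,"rx":0,"ry":0,"rz":0},{"dx":0,"dy":0,"dz":0,"rx":0,"ry":0,"rz":0},{"dx":0,"dy":0,"dz":-3,"rx":0,"ry":0,"rz":0},{"dx":0,"dy":0,"dz":-5,"rx":0,"ry":0,"rz":0},{"dx":0,"dy":0,"dz":-5,"rx":0,"ry":0,"rz":0},{"dx":4,"dy":4,"dz":-2,"rx":0,"ry":0,"rz":0},{"dx":4,"dy":4,"dz":0,"rx":0,"ry":0,"rz":0},{"dx":4,"dy":4,"dz":0,"rx":0,"ry":0,"rz":0},{"dx":4,"dy":4,"dz":0,"rx":0,"ry":0,"rz":0},{"dx":2,"dy":4,"dz":0,"rx":0,"ry":0,"rz":0},{"dx":0,"dy":0,"dz":0,"rx":0,"ry":0,"rz":0},{"dx":0,"dy":0,"dz":0,"rx":0,"ry":0,"rz":0}]' 0.5; python3 - <<'E'
from h import *
for c in("top","scene"):
    p,W,H=world(c);tx,ty=w2t(W[...,0],W[...,1]);X,Y,Z=W[...,0],W[...,1],W[...,2]
    m=(abs(tx)<25)&(Z>117)&(Z<132)&(ty>160)&(ty<260); print(c,'handle',tx[m].mean(),ty[m].mean(),m.sum())
    print("pawl z by x",[(x,[round(float(q)) for q in np.nanpercentile(Z[(abs(ty-104)<5)&(abs(tx-x)<5)],[50,90])]) for x in(-45,-30,-15,0,15,60,80)])
    m=(abs(tx)<73)&(ty>-215)&(ty<28)&(Z>88)&(Z<104);print("on deck px",m.sum())
    m=(abs(X-454)<70)&(abs(Y+374)<60)&(Z>100)&(Z<124);print("knob",m.sum(),X[m].mean(),Y[m].mean())
E
```

```text
clock: 35.1
position: [475.1, 79.0, 265.7]
eef_rot: [0.208, -3.133, 0.0]
contact_force: [-2.7, -5.7, 5.0]
finger_gap: 14.0
grasp_force: 8.0
clock: 36.72
position: [270.9, 253.3, 415.7]
eef_rot: [0.208, -3.135, 0.0]
contact_force: [-0.3, 0.2, 0.1]
finger_gap: 43.7
grasp_force: 0.0
top handle -0.9057023907832564 174.18405369456792 80
pawl z by x [(-45, [123, 125]), (-30, [121, 122]), (-15, [122, 124]), (0, [122, 123]), (15, [121, 125]), (60, [72, 74]), (80, [71, 75])]
on deck px 2
knob 173 449.6646585575763 -374.72356079609153
scene handle 2.235767815279989 176.4536813357637 52
pawl z by x [(-45, [124, 126]), (-30, [121, 123]), (-15, [121, 125]), (0, [121, 123]), (15, [120, 123]), (60, [72, 75]), (80, [39, 73])]
on deck px 35
knob 111 454.33523259266093 -372.56384424654215
```

```bash
python3 - <<'E'
from h import *
p,W,H=world("scene");tx,ty=w2t(W[...,0],W[...,1]);Z=W[...,2]
m=(abs(tx)<73)&(ty>-215)&(ty<28)&(Z>88)&(Z<104)
n,l,st,cc=cv2.connectedComponentsWithStats(m.astype(np.uint8))
for k in range(1,n): print(st[k,4],np.round([tx[l==k].mean(),ty[l==k].mean()]),H[l==k].mean(0).round())
h,s=H[...,0],H[...,1];print("tq px",((h>70)&(h<100)&(s>100)&(abs(tx)<80)&(ty>-215)&(ty<30)).sum())
E
```

```text
2 [ -71. -194.] [ 18. 180. 124.]
1 [ -72. -181.] [ 18. 182. 122.]
1 [ -71. -203.] [ 19. 190. 121.]
1 [ -70. -167.] [ 18. 177. 124.]
3 [ -72. -141.] [ 19. 189. 119.]
1 [ -65. -195.] [  8. 193. 131.]
2 [ -71. -151.] [ 20. 182. 122.]
1 [ -69. -135.] [ 20. 178. 123.]
1 [-72. -93.] [ 20. 186. 122.]
1 [-73. -86.] [ 19. 188. 118.]
1 [-72. -76.] [ 20. 196. 120.]
1 [-71. -65.] [ 19. 190. 118.]
2 [-72. -71.] [ 20. 180. 123.]
1 [-71. -34.] [ 19. 191. 120.]
1 [-71. -27.] [ 19. 191. 119.]
2 [-70. -18.] [ 18. 190. 120.]
1 [-73.   4.] [ 19. 186. 126.]
1 [-72.  14.] [ 18. 183. 117.]
2 [-72.  23.] [ 18. 181. 116.]
1 [-73. -13.] [ 20. 176. 122.]
2 [-72.   3.] [ 20. 190. 122.]
1 [-72.  15.] [ 20. 183. 124.]
1 [-31. -41.] [  3. 191. 131.]
1 [-44.  21.] [  9. 160.  97.]
1 [  10. -158.] [  2. 192. 133.]
1 [   5. -153.] [  2. 194. 130.]
1 [-10. -88.] [  2. 190. 133.]
1 [  71. -211.] [ 16. 173. 130.]
1 [  52. -174.] [  2. 198. 130.]
1 [ 32. -84.] [  3. 178. 136.]
1 [  73. -163.] [ 18. 199. 172.]
1 [  70. -157.] [ 14. 190. 161.]
1 [ 72. -89.] [ 16. 194. 162.]
1 [ 72. -16.] [ 14. 180. 180.]
1 [ 57. -13.] [  9. 167. 180.]
1 [72. 13.] [ 15. 178. 191.]
tq px 0
```

The deck is clear; the remaining pixels are only curb edges and noise.

```bash
python3 -c "
from station import job
print(job.close_job())"
```

```text
the job is handed in; nothing more can be done
None
```

The job is handed in: all six stones are in the well, the bar is home with the pawl down on it, and the rake stands upright on its stand, about 3–4 mm off the middle by camera.

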